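# Dock a control unit on the bench test fixture

### The arm

A 6-joint arm with a two-finger parallel gripper is mounted at the origin on the work surface. World frame = base frame: x ahead of the robot, y to its left, z up, the work surface at z = 0. Lengths are in mm, angles in degrees, forces in N, time in s.
With the tool pointing down it reaches from about 350 to 850 mm from the base axis. Payload 8.1 kg.
Tool frame: the origin (TCP) lies at the very end of the fingers, on their centre line; the grasp point (between the pads) lies 19 mm behind it; z points along the fingers, y is the line along which they close (so a half turn about z gives the same grasp; the last joint's range is limited). The gripper opens to 85 mm and grips with 20 to 120 N. Pads are 22 mm wide; open, the fingers measure 114 mm over their backs; the gripper's body (76 mm by 85 mm) begins 54 mm behind the grasp point. The pads swing forward as they close: fully open they stand 13 mm farther back than shut.
Start: joints at [-69.809, 7.471, 85.268, -0, 87.261, -4.893], TCP at [254.389, -543.408, 231.292] pointing down, gripper open.
Joint ranges: [-169.43, 169.43], [-51.17, 129.36], [1.28, 143.12], [-76.62, 256.62], [0, 156.53], [-152.29, 152.29]. Speed limits (degrees/s): [136.94, 136.94, 159.86, 180, 180, 180].

### API

Orientations are given as [roll, pitch, yaw] about the fixed x, y, z axes, in that order (R = Rz(yaw) Ry(pitch) Rx(roll)).
In Python, from bench import sense, eyes, job, models gives the robot as it stands. The module is installed in compiled form; this text tells all that it offers.
- The arm moves only by the tool apply_moves, never from a script. Its argument "rows" is a list of rows, each a list of 6 numbers: the shift along the tool's x, y, z in mm, then the turn, a rotation vector about the tool's x, y, z in rad. In form: [[dx, dy, dz, rx, ry, rz], ...]. A call has exactly 5 rows; each row shifts and turns the commanded pose from where the row before left it, along the tool's axes as they then stand; what a row does not reach is not made up. A row lasts 1/8 s, in which the tool goes at most 62.5 mm and 10.7 degrees, less where a joint would pass 70% of its speed; a pose out of reach is approached as far as the arm can. A call is refused whole if a number of a shift passes 62.5 or a number of a turn 0.188, either way. A call with a gripper value outside its range is refused whole. "fingers" is the finger opening in mm, from 0 to 85.4, set as the call begins (left out, the last holds). The fingers move at their own pace and stop on an object; "grip_force" is the grip in N (left out, the last holds). Time passes only in rows, so rows that do not move let the fingers close, or fill a call up. It gives the time, the measured TCP pose, the force, the opening and the grip force at its end, in the units of the state.
- sense(): the state, without advancing time (a new reading comes with each control period).
- eyes.snapshot(name): name is "scene" or "side" or "wrist"; returns (picture, depth): 384x512x3 uint8, red, green, blue; 384x512 float32, mm along the optical axis (not along the pixel's ray), 0 where there is no reading.
- eyes.get_calibration(name): a dict with "intrinsics" (3x3 intrinsics, pixels), "R" (3x3) and "t" (3): a world point X has camera coordinates R X + t; the wrist camera has in their place "mount" (4x4, takes a point from camera to tool coordinates, whose origin is the TCP and whose axes are the flange's). Camera axes: x right, y down, z forward; pixel columns grow to the right and rows downward; lengths in mm; the calibration is good to about 2 mm. A picture is of the moment at which its call begins: read the wrist's pose just before it. get_calibration takes no time and is no camera call.
- job.hand_in(): hands the job in; it is judged then, once.
Trained networks look in the newest picture that a camera, given by its name, has taken for a name from the list of things; names that differ only in an ending like _2 or _b are one class to them, and where a whole thing is asked for, a point or a joint stands for the part that bears it (a point fixed in the world has none). Each returns a list of dicts, best first, with "confidence" (0 to 1); they miss things now and then, are a little off and sometimes report something else, mostly with a low value. They report only what shows in the picture. A call takes as long as a camera call. They do not tell look-alikes from the thing itself.
- models.boxes_of(name, camera): "xyz" ([x, y, z] in mm, in world coordinates, good to about 4 mm: the middle of the surface that is visible of it).
- models.cut_out(name, camera): "pixels" (384x512 bool, what is visible of it).
- models.place_of(name, camera): "xyz" ([x, y, z] in mm, in world coordinates, good to about 4 mm: a listed point, or the origin of a listed thing).
The state is a dict: "time": time; "joint_pos": joint angles; "qd": joint speeds; "joint_efforts": joint torques, N m; "tool_pos": TCP position; "tcp_rot": TCP orientation; "ft_force": force on the tool from outside, world axes, zero at the start; "wrist_torque": the same for the moment, N m; "finger_gap": finger opening in mm; "grip_force": force on a finger pad.
Only numpy, scipy, OpenCV 4.12 (cv2) and the standard library are available. Lean on these libraries where they do the work, as an engineer would, in place of code of your own. Each camera call takes 0.05 s, during which the arm holds its last target. There are 200 camera calls.

### The job

Dock the engine control unit for a bench test: with your fingertips push it along its nest until it is fully home against the end stop, then push the toggle clamp's handle over until it snaps into lock and holds the test plug in the unit's header. Only push: do not pick the unit up, and leave the multimeter, screwdriver and jar alone.

Things in the scene. Friction and masses are not known exactly. Their poses are not given: they have to be found in the camera images.
- fixture: The fixture, screwed down: aluminium plate 185 x 330 mm, top at z = 15 mm. Origin on its underside, z up; it spans x -105..80, y -162..168 mm here. The nest runs along x at y = 104.5 mm, between black guides 8 mm (-y side) and 14 mm high (+y side), up to a steel stop bar 24 mm high (face at x = 55 mm); open towards -x, the robot. The toggle clamp stands on the -y half at x = 0.
- nest_home (a point): The point where unit_center lies when the unit is fully home against the stop bar: (0, 104.5, 35) mm in the fixture's frame. Axes as the fixture's.
- unit_center (a point): Centre, half-way up, of the loose control unit: silver die-cast case 110 (x) x 90 (y) x 40 mm with a ribbed lid, about 0.4 kg, lying in the nest (1 mm play each side), axes as the fixture's. It starts 20 to 50 mm short of home, towards -x; its -x face is free for pushing. On its -y side is a black connector header 66 mm wide, 20 mm deep, open to -y, 16 to 40 mm above its underside.
- plug_nose (a point): Middle of the front face of the test plug's grey nose (55 x 13 mm, its tip 50 x 9 mm). The plug (black, 64 x 16 x 26 mm) sits on a spring at the end of the clamp's plunger and moves along the fixture's +y into the header. When locked, this point lies on the header's floor: 50 mm to -y of unit_center and 8 mm above it.
- clamp_handle (a joint): Angle of the clamp handle, rad: 0 fully open, growing as it closes; dead point 1.70, lock stop 1.90. It starts between 0 and 0.35 and light friction holds it there. From about 1.1 on, the plug's spring resists (about 4 N at the grip); past the dead point it drives the handle on to the stop and holds it. If the unit is not home, the plug jams against its header instead of entering.
- handle_hinge (a point): The handle's pivot: (0, -125, 43) mm in the fixture's frame, hinge axis along the fixture's x. At joint value q the handle points from here along (0, cos a, sin a) of the fixture's frame, a = 2.189 - q: up and leaning back to -y when open, forward (+y) over the plunger and 17 degrees above level when locked.
- handle_grip (a point): Point on the handle's middle line, 95 mm from the hinge. The handle is a round black grip 16 mm thick, 50 to 125 mm from the hinge, on two steel straps 15 mm apart. It is closed by pushing on its rear, later upper, side: forward (+y), then down.
- multimeter: Bystander: blue multimeter lying flat on the table, 150 x 72 x 30 mm, beyond the +y end of the plate. Origin at the centre of its underside.
- screwdriver: Bystander: screwdriver 170 mm long, lying on the table along its own x beyond the -y end of the plate. Origin on its underside.
- screw_jar: Bystander: small white jar with a black lid, 48 mm across, 55 mm high, standing on the table in front (-x) of the clamp half of the plate. Origin at the centre of its foot.
Things that resemble listed ones, but are neither listed nor needed, are in the scene too. Of the things shaped like the part that bears unit_center, the aluminium one is meant.

How it is judged:
By the outcome, as a careful person would: the job done as asked, in the order asked, and still so for the second after the job is handed in, with the robot touching nothing.
It also fails if it takes over 54 s, if anything falls off the work surface, if the arm or the gripper's body presses on something with over 40 N, if the wrist force passes 120 N, or if a joint passes its speed limit or range.

## Working session

There is one attempt and no reset: what is moved stays moved. The work goes in short steps, Python scripts to look and compute and a tool call to move; the robot and the scene stay as the last step left them, time stands still between calls to the robot, and variables do not carry over. Pictures are saved under pics/ and viewed, at most 10 in all, crops included, and the job is handed in when it is done.

Besides the shell and the picture viewer there is one more tool, called after "Emit:" in YAML: its name, and indented under it one key for each argument. apply_moves: Moves the arm, as the interface text tells. Its arguments: {"type":"object","properties":{"rows":{"type":"array"},"fingers":{"type":"number"},"grip_force":{"type":"number"}},"required":["rows"]}

```bash
mkdir -p pics
cat > h.py <<'E'
import numpy as np, cv2
from bench import sense, eyes, job, models
def snap(n,f):
    p,d=eyes.snapshot(n); cv2.imwrite('pics/'+f,p[:,:,::-1]); np.save('pics/'+f+'.npy',d); return p,d
def w(n,u,v,d):
    c=eyes.get_calibration(n); K=np.array(c['intrinsics']); q=np.linalg.inv(K)@[u,v,1]*d
    return np.array(c['R']).T@(q-np.array(c['t']))
def px(n,X):
    c=eyes.get_calibration(n); q=np.array(c['intrinsics'])@(np.array(c['R'])@X+np.array(c['t'])); return q[:2]/q[2]
E
python3 - <<'E'
from h import *
s=sense(); print(s)
a,_=snap('scene','a.png')
for n in ['fixture','unit_center','plug_nose','handle_grip','handle_hinge','nest_home','screw_jar','multimeter','screwdriver']:
    for r in models.place_of(n,'scene')[:3]: print(n,np.round(r['xyz']),round(r['confidence'],2),np.round(px('scene',np.array(r['xyz']))))
b,_=snap('side','b.png')
for n in ['fixture','unit_center','plug_nose','handle_grip','handle_hinge']:
    for r in models.place_of(n,'side')[:3]: print('side',n,np.round(r['xyz']),round(r['confidence'],2),np.round(px('side',np.array(r['xyz']))))
E
```

```text
{'time': 0.0, 'joint_pos': array([-6.98082143e+01,  7.51191723e+00,  8.53300979e+01,  5.88612631e-04,
        8.72604444e+01, -4.89547968e+00]), 'qd': array([ 0.0641532 , -0.09915956, -0.00304826, -0.04681643, -0.03467288,
        0.00140931]), 'joint_efforts': array([-1.54198489e-03, -5.69409478e+01, -5.00548017e+01, -4.09947479e-04,
        1.48748030e-02,  2.11384685e-05]), 'tool_pos': array([ 254.21142012, -542.88591792,  230.26983804]), 'tcp_rot': array([-1.79897964e+02, -9.32946189e-03,  2.50872284e+01]), 'ft_force': array([-0.49397471, -0.55836495,  0.34381085]), 'wrist_torque': array([0.04303111, 0.05406879, 0.02556499]), 'grip_force': 0.0, 'finger_gap': 85.2807105737148}
fixture [557.  22.  -2.] 0.87 [263. 212.]
unit_center [512. 125.  37.] 0.94 [301. 203.]
unit_center [761. -52.  20.] 0.84 [211. 260.]
unit_center [322. 230.  19.] 0.71 [349. 170.]
plug_nose [557.  45.  42.] 0.49 [270. 206.]
handle_grip [ 570. -151.  128.] 0.91 [204. 173.]
handle_hinge [567. -99.  45.] 0.62 [223. 194.]
nest_home [550. 128.  35.] 0.88 [298. 215.]
screw_jar [ 411. -107.   -1.] 0.78 [241. 165.]
multimeter [526. 293.  -0.] 0.59 [354. 231.]
screwdriver [ 580. -235.   -1.] 0.59 [182. 193.]
screwdriver [523. 293.  -3.] 0.23 [354. 231.]
side fixture [553.  24.  -2.] 0.58 [250. 225.]
side unit_center [723. 346.  19.] 0.85 [129. 307.]
side unit_center [316. 232.  22.] 0.76 [342. 293.]
side unit_center [757. -43.  22.] 0.71 [185. 196.]
side plug_nose [554.  53.  44.] 0.82 [247. 218.]
side plug_nose [550. 129.  35.] 0.68 [241. 240.]
side handle_grip [ 572. -152.  124.] 0.81 [256. 153.]
side handle_hinge [ 563. -102.   42.] 0.62 [256. 186.]
```

View pics/a.png

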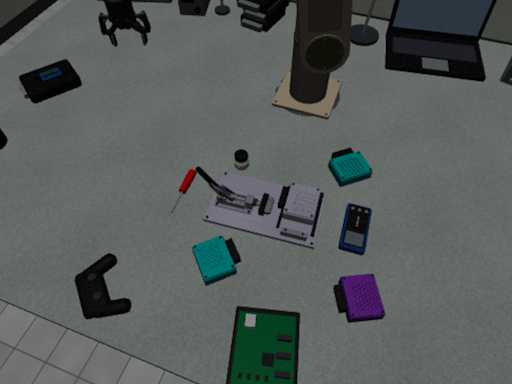

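View pics/b.png

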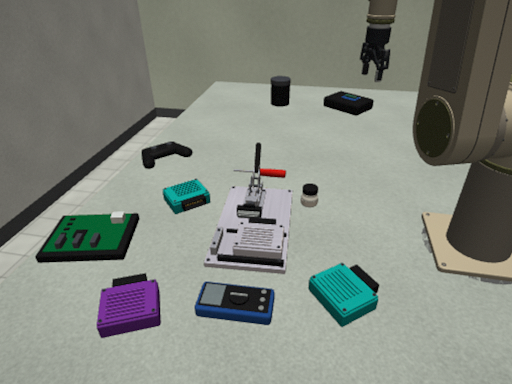

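The real unit is the silver one in the nest at scene px (301,203). The look-alikes are teal at (349,167), teal at (215,258) and purple at (360,297). I'm moving above the fixture for a close wrist view to confirm the choice.

Emit:
apply_moves:
  rows:
    - [0, 0, 0, 0, 0, 0.18]
    - [0, 0, 0, 0, 0, 0.18]
    - [17, -45, -2, 0, 0, 0]
    - [17, -45, -2, 0, 0, 0]
    - [17, -45, -2, 0, 0, 0]
  fingers: 0

```text
time: 1.42
tool_pos: [295.0, -403.6, 237.4]
tcp_rot: [180.0, -0.0, 4.4]
ft_force: [0.8, 0.3, 0.5]
finger_gap: 0.1
grip_force: 0.0
```

Emit:
apply_moves:
  rows:
    - [17, -45, -2, 0, 0, 0]
    - [17, -45, -2, 0, 0, 0]
    - [17, -45, -2, 0, 0, 0]
    - [17, -45, -2, 0, 0, 0]
    - [17, -45, -2, 0, 0, 0]

```text
time: 2.05
tool_pos: [362.2, -172.5, 247.6]
tcp_rot: [180.0, -0.0, 4.4]
ft_force: [0.8, 0.6, 0.0]
finger_gap: 0.2
grip_force: 0.0
```

Emit:
apply_moves:
  rows:
    - [17, -45, -2, 0, 0, 0]
    - [17, -45, -2, 0, 0, 0]
    - [17, -45, -2, 0, 0, 0]
    - [17, -45, -2, 0, 0, 0]
    - [17, -45, -2, 0, 0, 0]

```text
time: 2.68
tool_pos: [429.5, 58.6, 257.7]
tcp_rot: [180.0, -0.1, 4.5]
ft_force: [1.5, 0.0, 0.7]
finger_gap: -0.2
grip_force: 0.0
```

```bash
cat >> h.py <<'E'
from scipy.spatial.transform import Rotation as Ro
def wT():
    s=sense(); T=np.eye(4); T[:3,:3]=Ro.from_euler('xyz',s['tcp_rot'],degrees=True).as_matrix(); T[:3,3]=s['tool_pos']
    c=eyes.get_calibration('wrist'); return T@np.array(c['mount']),np.array(c['intrinsics'])
def wpx(X,T,K):
    q=K@(np.linalg.inv(T)@np.append(X,1))[:3]; return q[:2]/q[2]
E
python3 - <<'E'
from h import *
s=sense(); print(s['time'],s['tool_pos'],s['tcp_rot'],s['joint_pos'])
T,K=wT(); print(np.round(T,2),K)
np.savez('pics/c_T.npz',T=T,K=K)
snap('wrist','c.png')
for n in ['fixture','unit_center','plug_nose','handle_grip','handle_hinge','nest_home']:
    for r in models.place_of(n,'wrist')[:2]: print(n,np.round(r['xyz']),round(r['confidence'],2),np.round(wpx(r['xyz'],T,K)))
E
```

```text
2.675 [429.54781866  58.62492535 257.70106044] [ 1.79989783e+02 -5.93028719e-02  4.46251624e+00] [ 9.94869135e-01 -1.98027412e+01  1.07867051e+02 -6.61499621e-03
  9.18758776e+01  8.65321382e+01]
[[ 8.0000e-02 -9.6000e-01 -2.8000e-01  5.0093e+02]
 [-1.0000e+00 -7.0000e-02 -2.0000e-02  6.4440e+01]
 [ 0.0000e+00  2.8000e-01 -9.6000e-01  4.0109e+02]
 [ 0.0000e+00  0.0000e+00  0.0000e+00  1.0000e+00]] [[311.86107301   0.         262.28977657]
 [  0.         311.86107301 192.39542548]
 [  0.           0.           1.        ]]
fixture [556.  21.   3.] 0.74 [302.  56.]
unit_center [506. 125.  38.] 0.71 [208.  93.]
unit_center [319. 233.  25.] 0.61 [123. 235.]
plug_nose [556.  47.  46.] 0.56 [283.  48.]
plug_nose [ 411. -104.    2.] 0.46 [384. 182.]
handle_hinge [ 567. -102.   43.] 0.64 [424.  49.]
```

View pics/c.png

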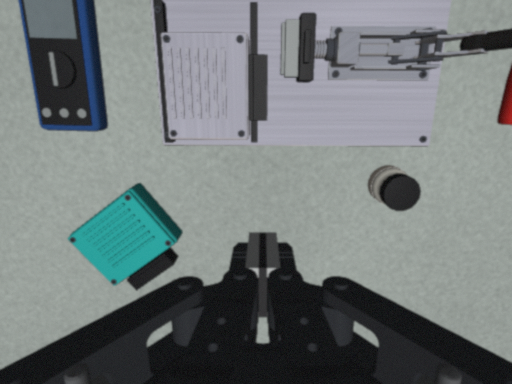

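The wrist picture confirms the silver unit at px (205,90) with its black header at (259,88) facing the plug. The plate's front edge is at row 147 and the jar is at (395,188). Now I'll compute the fixture pose.

Run:
```python
from h import *
z=np.load('pics/c_T.npz'); T,K=z['T'],z['K']; d=np.load('pics/c.png.npy'); p=cv2.imread('pics/c.png')
def onz(u,v,h):
    r=T[:3,:3]@np.linalg.inv(K)@[u,v,1]; return T[:3,3]+r*(h-T[2,3])/r[2]
def dep(u,v):
    q=np.linalg.inv(K)@[u,v,1]*d[v,u]; return T[:3,:3]@q+T[:3,3]
print('plate z',dep(300,120),dep(400,120),'lid',dep(190,130),dep(240,60))
g=cv2.cvtColor(p,6).astype(int)
for u in (180,240,300,420): print(u,g[130:154,u])
print(130, 'row 135', g[135,155:175], g[135,425:440], g[60,425:445])
for u,v in [(165,147),(432,147),(447,20)]: print('plate',onz(u,v,15))
for u,v in [(168,139),(246,139)]: print('unit face top',onz(u,v,55))
```

```text
plate z [483.00374423  17.20879083  15.18146805] [ 492.37824543 -102.78575131   16.09947826] lid [465.0507596  140.46876443  55.95667323] [539.89490626  90.28166887  55.43869403]
180 [171 170 169 169 171 169 171 166 156 145 160 166 166 166 152 137 152 159
 159 155 154 151 152 155]
240 [122  81  65  62  60  71 104 145 159 155 166 168 168 168 160 149 151 152
 153 156 157 154 155 151]
300 [164 165 165 167 168 171 171 167 165 168 167 166 166 166 166 167 159 154
 154 153 153 153 157 156]
420 [164 162 158 164 163 157 138 107  81  73  83 112 146 164 165 151 133 154
 161 162 160 160 159 158]
130 row 135 [160 161 162 163 163 162 162 160 142 102  68  60  67 110 149 146 108  80
  74  78] [151 157 162 163 163 160 158 159 157 157 154 155 157 158 161] [ 55  57  57  60  59  63  68  66  62  60  66  71  75  77  85  97 100 111
 134 150]
plate [437.66041491 180.05374172  15.        ]
plate [ 463.23707636 -149.29346209   15.        ]
plate [ 603.40641192 -133.56367394   15.        ]
unit face top [453.304296   164.69911195  55.        ]
unit face top [459.95354096  79.09018861  55.        ]
```

Emit:
apply_moves:
  rows:
    - [-1.5, -11.3, 46, 0, 0, 0]
    - [-1.5, -11.3, 46, 0, 0, 0]
    - [-1.5, -11.3, 46, 0, 0, 0]
    - [-1.5, -11.3, 45, 0, 0, 0]
    - [-1.5, -11.3, 45, 0, 0, 0]

```text
time: 3.65
tool_pos: [417.5, 111.8, 28.2]
tcp_rot: [180.0, -0.1, 4.3]
ft_force: [0.2, 0.3, 0.1]
finger_gap: 0.0
grip_force: 0.0
```

Emit:
apply_moves:
  rows:
    - [8, 0, 0, 0, 0, 0]
    - [8, 0, 0, 0, 0, 0]
    - [6, 0, 0, 0, 0, 0]
    - [6, 0, 0, 0, 0, 0]
    - [6, 0, 0, 0, 0, 0]

```text
time: 4.28
tool_pos: [452.0, 115.3, 30.0]
tcp_rot: [180.0, -0.0, 4.4]
ft_force: [-2.0, -0.4, 0.7]
finger_gap: -0.0
grip_force: 1.0
```

Emit:
apply_moves:
  rows:
    - [5, 0, 0, 0, 0, 0]
    - [5, 0, 0, 0, 0, 0]
    - [5, 0, 0, 0, 0, 0]
    - [4, 0, 0, 0, 0, 0]
    - [3, 0, 0, 0, 0, 0]

```text
time: 4.9
tool_pos: [473.4, 117.1, 29.2]
tcp_rot: [180.0, 0.0, 4.5]
ft_force: [-2.0, -0.2, 1.0]
finger_gap: 0.3
grip_force: 1.0
```

Emit:
apply_moves:
  rows:
    - [1, 0, 0, 0, 0, 0]
    - [1, 0, 0, 0, 0, 0]
    - [1, 0, 0, 0, 0, 0]
    - [1, 0, 0, 0, 0, 0]
    - [0, 0, 0, 0, 0, 0]

```text
time: 5.52
tool_pos: [477.4, 117.4, 29.3]
tcp_rot: [-180.0, -0.0, 4.5]
ft_force: [-1.1, 0.1, -0.7]
finger_gap: 0.3
grip_force: 0.4
```

Emit:
apply_moves:
  rows:
    - [1, 0, 0, 0, 0, 0]
    - [1, 0, 0, 0, 0, 0]
    - [1, 0, 0, 0, 0, 0]
    - [0, 0, 0, 0, 0, 0]
    - [0, 0, 0, 0, 0, 0]

```text
time: 6.15
tool_pos: [480.4, 117.6, 29.4]
tcp_rot: [180.0, -0.0, 4.5]
ft_force: [-1.7, 0.4, -0.1]
finger_gap: 0.2
grip_force: 0.2
```

Emit:
apply_moves:
  rows:
    - [0.7, 0, 0, 0, 0, 0]
    - [0.7, 0, 0, 0, 0, 0]
    - [0.6, 0, 0, 0, 0, 0]
    - [0, 0, 0, 0, 0, 0]
    - [0, 0, 0, 0, 0, 0]

```text
time: 6.78
tool_pos: [482.3, 117.8, 29.3]
tcp_rot: [-180.0, -0.0, 4.5]
ft_force: [-1.5, -0.5, 0.6]
finger_gap: 0.0
grip_force: 0.6
```

Emit:
apply_moves:
  rows:
    - [0.7, 0, 0, 0, 0, 0]
    - [0.7, 0, 0, 0, 0, 0]
    - [0.6, 0, 0, 0, 0, 0]
    - [0, 0, 0, 0, 0, 0]
    - [0, 0, 0, 0, 0, 0]

```text
time: 7.4
tool_pos: [483.4, 117.9, 29.0]
tcp_rot: [-180.0, 0.1, 4.5]
ft_force: [-4.6, -0.3, 2.9]
finger_gap: -0.0
grip_force: 2.7
```

Run:
```python
from h import *
a,_=snap('side','d.png'); c=cv2.resize(a[160:290,180:330],None,fx=5,fy=4.5,interpolation=2); cv2.imwrite('pics/d2.png',c[:,:,::-1])
```

```text
(no output)
```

View pics/d2.png

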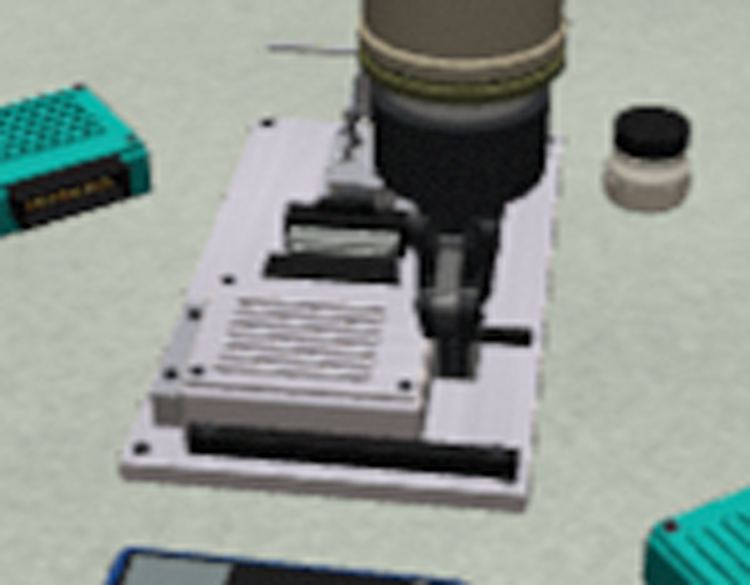

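The crop shows the unit's left edge at px (190,370) up against the steel stop bar, and the contact force has begun to rise. I'll press a little more to confirm it is home.

Emit:
apply_moves:
  rows:
    - [1, 0, 0, 0, 0, 0]
    - [0, 0, 0, 0, 0, 0]
    - [1, 0, 0, 0, 0, 0]
    - [0, 0, 0, 0, 0, 0]
    - [0, 0, 0, 0, 0, 0]

```text
time: 8.07
tool_pos: [483.5, 118.0, 28.4]
tcp_rot: [180.0, 0.3, 4.5]
ft_force: [-12.8, -1.3, 7.9]
finger_gap: -0.2
grip_force: 6.5
```

It stopped dead at 12.8 N with the TCP 9 mm short of the home face plane, so the unit is home. I'll back off, then go up and over to behind the handle.

Emit:
apply_moves:
  rows:
    - [-8, 0, 0, 0, 0, 0]
    - [-14, 0, 0, 0, 0, 0]
    - [0, 0, -58, 0, 0, 0]
    - [0, 0, -60, 0, 0, 0]
    - [0, 0, -60, 0, 0, 0]

```text
time: 8.7
tool_pos: [464.3, 116.4, 209.4]
tcp_rot: [-180.0, -0.1, 4.5]
ft_force: [0.9, 0.7, 0.2]
finger_gap: 0.3
grip_force: 0.0
```

Emit:
apply_moves:
  rows:
    - [0, 0, -45, 0, 0, 0]
    - [12, 48, 0, 0, 0, 0]
    - [12, 48, 0, 0, 0, 0]
    - [12, 48, 0, 0, 0, 0]
    - [12, 48, 0, 0, 0, 0]

```text
time: 9.32
tool_pos: [527.8, -73.0, 252.7]
tcp_rot: [180.0, -0.1, 4.5]
ft_force: [0.5, -0.2, -0.0]
finger_gap: -0.5
grip_force: 0.0
```

Emit:
apply_moves:
  rows:
    - [12, 48, 0, 0, 0, 0]
    - [12, 48, 0, 0, 0, 0]
    - [12, 50, 0, 0, 0, 0]
    - [0, 0, 0, 0, 0, 0]
    - [0, 0, 0, 0, 0, 0]

```text
time: 9.95
tool_pos: [574.2, -214.0, 252.2]
tcp_rot: [-180.0, -0.0, 4.4]
ft_force: [-0.2, 0.5, 0.3]
finger_gap: 0.0
grip_force: 0.0
```

Run:
```python
from h import *
T,K=wT(); print(sense()['tool_pos'])
snap('wrist','e0.png')
for n in ['handle_grip','handle_hinge','unit_center','plug_nose']:
    for r in models.place_of(n,'wrist')[:2]: print(n,np.round(r['xyz']),round(r['confidence'],2))
snap('scene','e1.png')
for n in ['handle_grip','unit_center']:
    for r in models.place_of(n,'scene')[:2]: print(n,np.round(r['xyz']),round(r['confidence'],2))
```

```text
[ 574.24956582 -213.95534375  252.17144951]
handle_grip [ 573. -152.  120.] 0.55
handle_hinge [ 563. -102.   44.] 0.92
plug_nose [554.  50.  41.] 0.93
handle_grip [ 574. -153.  126.] 0.53
unit_center [720. 346.  14.] 0.96
unit_center [550. 128.  38.] 0.88
```

View pics/e0.png

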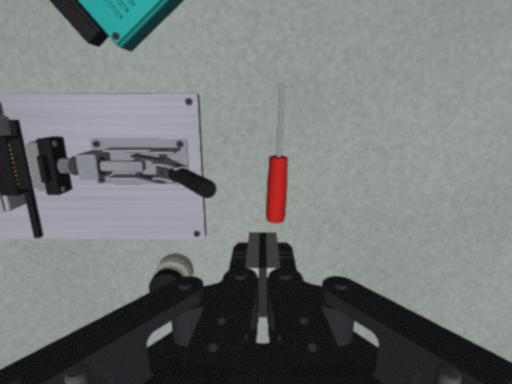

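The picture shows the handle's end at px (205,187), the screwdriver at (278,160) clear of the fingers, and the plug at (45,165). The scene network puts the unit at the home position. I'll descend behind the handle and push.

Emit:
apply_moves:
  rows:
    - [0, 0, 42, 0, 0, 0]
    - [0, 0, 42, 0, 0, 0]
    - [0, 0, 43, 0, 0, 0]
    - [0, -8, 0, 0, 0, 0]
    - [0, -8, 0, 0, 0, 0]

```text
time: 10.98
tool_pos: [573.8, -197.7, 127.2]
tcp_rot: [180.0, -0.1, 4.5]
ft_force: [1.5, -0.2, 0.6]
finger_gap: 0.2
grip_force: 0.0
```

Emit:
apply_moves:
  rows:
    - [0, -6, 0, 0, 0, 0]
    - [0, -6, -1, 0, 0, 0]
    - [0, -6, -1, 0, 0, 0]
    - [0, -6, -2, 0, 0, 0]
    - [0, -6, -2, 0, 0, 0]

```text
time: 11.6
tool_pos: [570.7, -167.8, 131.5]
tcp_rot: [-180.0, -0.0, 4.5]
ft_force: [0.4, -0.5, 1.5]
finger_gap: 0.0
grip_force: 0.7
```

Run:
```python
from h import *
print(sense()['tool_pos'])
a,_=snap('scene','f.png'); b,_=snap('side','f2.png')
for r in models.place_of('handle_grip','scene')[:2]+models.place_of('handle_grip','side')[:2]: print(np.round(r['xyz']),round(r['confidence'],2))
b,_=snap('side','f2.png')
c=np.hstack([cv2.resize(a[130:250,150:270],(400,400),interpolation=2),cv2.resize(b[100:220,200:320],(400,400),interpolation=2)]); cv2.imwrite('pics/f3.png',c[:,:,::-1])
```

```text
[ 570.65277511 -167.82695599  131.54406735]
[ 571. -138.  135.] 0.59
[ 571. -136.  132.] 0.56
[554. 127.  32.] 0.31
```

View pics/f3.png

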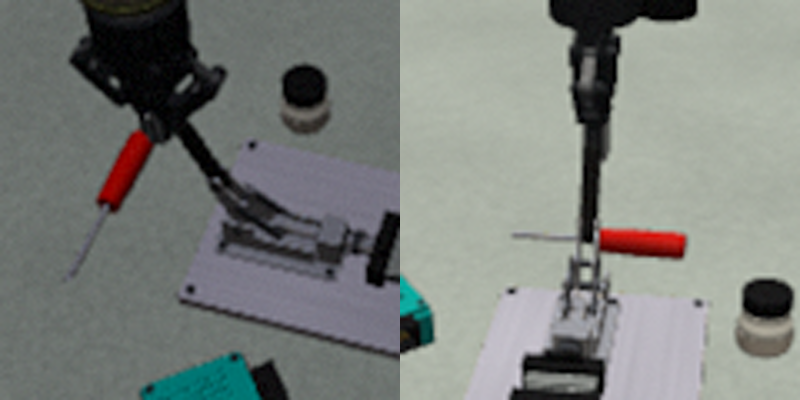

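The crops show the fingers touching the handle's rear at left-panel px (165,125), centred in x in the right panel. The handle is at about 110°, so I'll continue along the arc.

Emit:
apply_moves:
  rows:
    - [0, -7, -2, 0, 0, 0]
    - [0, -7, -2, 0, 0, 0]
    - [0, -7, -2, 0, 0, 0]
    - [0, -7, -2, 0, 0, 0]
    - [0, -7, -2, 0, 0, 0]

```text
time: 12.48
tool_pos: [567.9, -132.6, 141.3]
tcp_rot: [-180.0, 0.0, 4.5]
ft_force: [0.1, -1.7, 0.2]
finger_gap: 0.3
grip_force: 0.3
```

Emit:
apply_moves:
  rows:
    - [0, -7, -1, 0, 0, 0]
    - [0, -7, 0, 0, 0, 0]
    - [0, -7, 0, 0, 0, 0]
    - [0, -6, 0, 0, 0, 0]
    - [0, -6, 0, 0, 0, 0]

```text
time: 13.1
tool_pos: [565.3, -100.0, 142.2]
tcp_rot: [-180.0, 0.0, 4.5]
ft_force: [0.2, -0.2, -0.4]
finger_gap: 0.1
grip_force: 0.2
```

Emit:
apply_moves:
  rows:
    - [0, -5, 1, 0, 0, 0]
    - [0, -5, 1, 0, 0, 0]
    - [0, -5, 2, 0, 0, 0]
    - [0, -5, 2, 0, 0, 0]
    - [0, -5, 2, 0, 0, 0]

```text
time: 13.72
tool_pos: [563.4, -75.1, 134.1]
tcp_rot: [-180.0, 0.0, 4.5]
ft_force: [-0.5, -0.1, 1.4]
finger_gap: 0.3
grip_force: 0.2
```

Run:
```python
from h import *
print(sense()['tool_pos'],sense()['ft_force'])
a,_=snap('scene','g.png')
for r in models.place_of('handle_grip','scene')[:2]+models.place_of('plug_nose','scene')[:2]+models.place_of('unit_center','scene')[:2]: print(np.round(r['xyz']),round(r['confidence'],2))
b,_=snap('side','g2.png')
for r in models.place_of('handle_grip','side')[:2]+models.place_of('plug_nose','side')[:2]: print(np.round(r['xyz']),round(r['confidence'],2))
c=np.hstack([cv2.resize(a[130:250,180:300],(400,400),interpolation=2),cv2.resize(b[130:250,190:310],(400,400),interpolation=2)]); cv2.imwrite('pics/g3.png',c[:,:,::-1])
```

```text
[563.40741221 -75.1067265  134.10547557] [-0.51393792 -0.06291163  1.35150879]
[565. -60. 130.] 0.79
[523. 292.  -3.] 0.3
[552.  75.  45.] 0.52
[319. 228.  17.] 0.86
[758. -50.  21.] 0.73
[568. -58. 131.] 0.6
[552.  79.  46.] 0.69
```

View pics/g3.png

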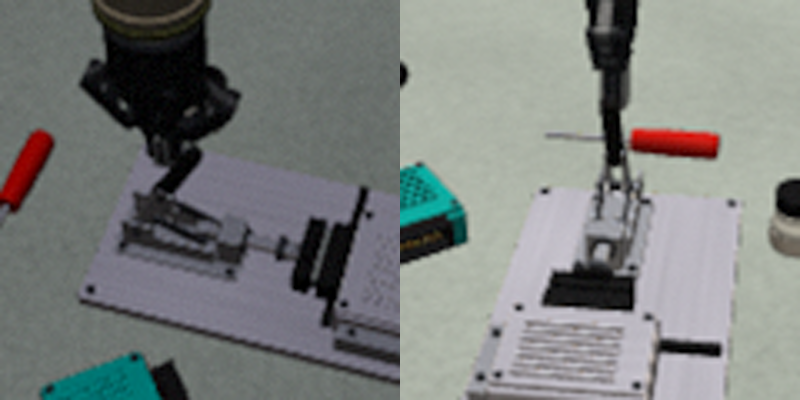

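The handle is leaning forward at about 63° (left-panel px (185,170)), and the plug at (310,255) is aligned with the header. Continuing.

Emit:
apply_moves:
  rows:
    - [0, -5, 2, 0, 0, 0]
    - [0, -5, 3, 0, 0, 0]
    - [0, -4, 3, 0, 0, 0]
    - [0, -4, 3, 0, 0, 0]
    - [0, -4, 4, 0, 0, 0]

```text
time: 14.7
tool_pos: [562.1, -53.4, 119.6]
tcp_rot: [180.0, -0.1, 4.5]
ft_force: [0.3, -0.8, 4.6]
finger_gap: -0.1
grip_force: 1.7
```

Emit:
apply_moves:
  rows:
    - [0, -4, 3, 0, 0, 0]
    - [0, -4, 4, 0, 0, 0]
    - [0, -4, 4, 0, 0, 0]
    - [0, -3, 4, 0, 0, 0]
    - [0, -3, 4, 0, 0, 0]

```text
time: 15.32
tool_pos: [560.0, -35.2, 99.7]
tcp_rot: [-180.0, 0.0, 4.5]
ft_force: [0.9, 0.5, 2.2]
finger_gap: -0.3
grip_force: 0.8
```

Emit:
apply_moves:
  rows:
    - [0, -2, 4, 0, 0, 0]
    - [0, -2, 4, 0, 0, 0]
    - [0, -2, 4, 0, 0, 0]
    - [0, -1, 3, 0, 0, 0]
    - [0, 0, 0, 0, 0, 0]

```text
time: 15.95
tool_pos: [559.5, -28.5, 84.9]
tcp_rot: [-180.0, 0.0, 4.5]
ft_force: [-0.2, -0.6, -0.3]
finger_gap: -0.3
grip_force: 0.0
```

Run:
```python
from h import *
print(sense()['tool_pos'],sense()['ft_force'])
a,_=snap('scene','k.png')
for r in models.place_of('handle_grip','scene')[:2]+models.place_of('plug_nose','scene')[:2]: print(np.round(r['xyz']),round(r['confidence'],2))
b,_=snap('side','k2.png')
for r in models.place_of('handle_grip','side')[:2]: print(np.round(r['xyz']),round(r['confidence'],2))
```

```text
[559.51170087 -28.54357355  84.86791653] [-0.2056986  -0.57819285 -0.30554334]
[561. -10.  73.] 0.68
[558.  -7.  71.] 0.46
```

Contact force has dropped to zero and the grip is at the locked position (z about 71). I'll retreat straight up and verify.

Emit:
apply_moves:
  rows:
    - [0, 3, -25, 0, 0, 0]
    - [0, 0, -50, 0, 0, 0]
    - [0, 0, -55, 0, 0, 0]
    - [-30, 0, -45, 0, 0, 0]
    - [-50, 0, 0, 0, 0, 0]

```text
time: 16.82
tool_pos: [482.3, -38.4, 265.7]
tcp_rot: [179.9, -0.5, 4.5]
ft_force: [-0.2, -0.0, 0.8]
finger_gap: 0.0
grip_force: 0.0
```

Emit:
apply_moves:
  rows:
    - [-50, 0, 0, 0, 0, 0]
    - [-30, 0, 0, 0, 0, 0]
    - [0, 0, 0, 0, 0, 0]
    - [0, 0, 0, 0, 0, 0]
    - [0, 0, 0, 0, 0, 0]

```text
time: 17.45
tool_pos: [401.1, -44.0, 260.3]
tcp_rot: [-180.0, 0.0, 4.5]
ft_force: [-0.7, 0.8, -0.2]
finger_gap: -0.1
grip_force: 0.0
```

Run:
```python
from h import *
T,K=wT(); print(sense()['tool_pos'],sense()['ft_force'])
a,_=snap('wrist','m.png')
for n in ['handle_grip','unit_center','plug_nose']:
  for r in models.place_of(n,'wrist')[:1]: print(n,np.round(r['xyz']),round(r['confidence'],2))
b,_=snap('side','m2.png')
for n in ['handle_grip','unit_center','plug_nose']:
  for r in models.place_of(n,'side')[:3]: print(n,np.round(r['xyz']),round(r['confidence'],2))
c=np.hstack([cv2.resize(a,(450,338)),cv2.resize(b[150:270,190:310],(338,338),interpolation=2)]); cv2.imwrite('pics/m3.png',c[:,:,::-1])
```

```text
[401.11063714 -44.02192567 260.28295667] [-0.73113021  0.79189497 -0.21939047]
handle_grip [560.  -9.  69.] 0.95
unit_center [314. 233.  22.] 0.82
plug_nose [554.  79.  45.] 0.68
handle_grip [562.  -7.  72.] 0.5
unit_center [318. 233.  22.] 0.67
unit_center [723. 345.  20.] 0.63
plug_nose [550.  81.  46.] 0.48
```

View pics/m3.png

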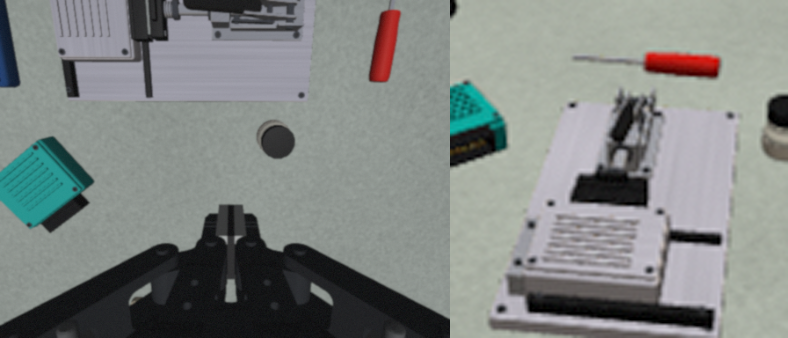

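The handle is down over the plunger (right panel (625,125)), the plug is in the header (610,188), the unit is against the stop bar (520,250), and the bystanders haven't moved. One quick numeric check of the unit's face before handing in.

Run:
```python
from h import *
T,K=wT(); g=cv2.cvtColor(cv2.imread('pics/m.png'),6).astype(int)
for u in (90,110): print(u,list(g[55:80,u]))
for v in (62,64,66,68,70,72):
    r=T[:3,:3]@np.linalg.inv(K)@[110,v,1]; X=T[:3,3]+r*(55-T[2,3])/r[2]-[555.4,20.3,0]
    print(v,np.round(X[0]*.997+X[1]*.0774,1))
```

```text
90 [np.int64(155), np.int64(157), np.int64(156), np.int64(154), np.int64(156), np.int64(158), np.int64(157), np.int64(157), np.int64(154), np.int64(145), np.int64(127), np.int64(135), np.int64(111), np.int64(77), np.int64(81), np.int64(120), np.int64(151), np.int64(158), np.int64(157), np.int64(157), np.int64(154), np.int64(155), np.int64(156), np.int64(155), np.int64(157)]
110 [np.int64(158), np.int64(158), np.int64(158), np.int64(158), np.int64(157), np.int64(159), np.int64(159), np.int64(159), np.int64(157), np.int64(149), np.int64(126), np.int64(129), np.int64(109), np.int64(75), np.int64(72), np.int64(107), np.int64(146), np.int64(158), np.int64(160), np.int64(156), np.int64(155), np.int64(154), np.int64(155), np.int64(155), np.int64(156)]
62 -48.8
64 -50.7
66 -52.6
68 -54.6
70 -56.5
72 -58.5
```

```bash
python3 -c "
from bench import job; print(job.hand_in())"
```

```text
the job is handed in; nothing more can be done
None
```

The job is handed in: the unit is pushed home against the stop bar, the clamp handle is locked with the plug in the header, and the arm is clear, about 18 s into the 54 s limit.

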